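# Back off the bar feeder by one notch

## Task

The steel bar in the bench feeder has been fed one notch too far. With a fingertip, lift the red pawl off the toothed wheel and tip it over onto its rest, push a yellow peg to turn the wheel backward (its top moves toward the pawl) by one notch, then tip the pawl back so it drops fully into the next notch and locks the wheel. Push gently, do not grip any part of the feeder, and leave the hammer, tin and hardy chisel as they stand.

Things in the scene. Friction and masses are not known exactly. Their poses are not given: they have to be found in the camera images.
- feeder: Green bar feeder fixed to the bench. Base plate 130 (x) x 340 (y) x 12 mm; origin on the bench below the wheel's centre, z up. Wheel and pawl are on its +x side and turn in its y-z plane; the pegs to push stick out along +x. Seen from +x (y to the right) the pawl is at the wheel's upper right. Pawl rest: green post at y = 117, 128 mm high, x below 0. The wheel (170 mm) is the highest part.
- axle (a point): Centre of the steel ratchet wheel, 105 mm above the bench (feeder x = 0). Wheel 14 mm thick, radius 65 mm over the tooth tips, 53 mm at the notches; 9 teeth, one notch is 40 degrees (0.698 rad). Three yellow round pegs, 10 mm in diameter, on a circle of 40 mm radius, 120 degrees apart, stick out along +x from feeder x = 7 to 57 mm.
- peg_end (a point): Centre of the free end (feeder x = 57 mm) of the yellow peg that stands uppermost at the start, close to the top of its circle, before it is pushed. It moves with the wheel, about 28 mm for one notch, in the feeder's +y direction when the wheel turns backward.
- pawl_hinge (a point): Hinge of the red pawl (feeder x = 0), 90 mm to the +y side of the axle and 9 mm below it; its axis is along the feeder's x. The pawl is a bar 14 mm wide and 12 mm thick; its nose is 70 mm from the hinge.
- pawl_peg_end (a point): Centre of the free end (feeder x = 56 mm) of the red peg on the pawl, 10 mm in diameter, 50 mm from the hinge, sticking out along +x from feeder x = 6 mm. Push or lift it to swing the pawl; it is polished (friction about 0.3), so a fingertip slides on it.
- pawl (a joint): Pawl angle, rad. 0: nose fully down in a notch, the bar leaning at 45 degrees toward the wheel (-y and up from its hinge), its peg 60 degrees above level. Grows as the nose swings up and over to +y; 1.15 is on its rest, the peg then 54 degrees above level on the +y side. It balances near 0.7, swings freely (about 1 N at the peg) and falls by its weight to the side it leans to.
- wheel (a joint): Wheel angle, rad, grows backward (seen from feeder +x: clockwise, top going to +y, toward the pawl). Starts at -0.17 to -0.05; while the pawl is down a tooth stops it near 0. The pawl drops fully into the next notch with the wheel at about 0.43 to 0.70; short of that it stops on a tooth's slope, beyond on a tip. Takes about 3 N at a peg, stays where left.
- bar (a joint): How far the bar has been drawn back, m (feeder -y); geared to the wheel, 0.04 m per rad of the wheel (28 mm per notch).
- hammer: Hammer lying on the bench beyond the feeder, 260 mm long. Bystander, do not move it.
- tin: Closed copper-coloured tin with a steel lid, 66 mm wide and 85 mm high, standing on the bench. Bystander, do not move it.
- hardy: Steel hardy chisel, 45 x 40 mm and 72 mm high, standing on its square shank; origin under its foot. Bystander, do not move it.

How it is judged:
By the outcome, as a careful person would: the job done as asked, in the order asked, and still so for the second after the job is handed in, with the robot touching nothing.
It also fails if it takes over 64 s, if anything falls off the work surface, if the arm or the gripper's body presses on something with over 40 N, if the wrist force passes 120 N, or if a joint passes its speed limit or range.

## Robot

A 6-joint arm with a two-finger parallel gripper is mounted at the origin on the work surface. World frame = base frame: x ahead of the robot, y to its left, z up, the work surface at z = 0. Lengths are in m, angles in rad, forces in N, time in s.
With the tool pointing down it reaches from about 0.425 to 0.925 m from the base axis. Payload 12.5 kg.
Tool frame: the origin (TCP) lies at the very end of the fingers, on their centre line; the grasp point (between the pads) lies 19 mm behind it; z points along the fingers, y is the line along which they close (so a half turn about z gives the same grasp; the last joint's range is limited). The gripper opens to 85 mm and grips with 20 to 120 N. Pads are 22 mm wide; open, the fingers measure 114 mm over their backs; the gripper's body (76 mm by 85 mm) begins 54 mm behind the grasp point. The pads swing forward as they close: fully open they stand 13 mm farther back than shut.
Start: joints at [1.215, 0.491, 1.559, -0, 1.092, -0.106], TCP at [0.154, 0.606, 0.231] pointing down, gripper open.
Joint ranges: [-3.1, 3.1], [-0.84, 2.19], [0.05, 2.79], [-1.13, 4.28], [0.06, 2.93], [-2.69, 2.69]. Speed limits (rad/s): [2.22, 2.22, 2.79, 3.14, 3.14, 3.14].

## Interface

Orientations are given as a 3x3 rotation matrix whose columns are the frame's x, y, z axes.
In Python, from cell import state, grab_frame, calibration, hand_in gives the robot as it stands.
- The arm moves only by the tool jog_arm, never from a script. Its argument "commands" is one flat list of numbers, 6 for each row, row after row: the shift along the world's x, y, z scaled (see below), then the turn, a rotation vector about the world's x, y, z scaled (see below). A call has 1 to 8 rows; each row shifts and turns the commanded pose from where the row before left it; what a row does not reach is not made up. The controller multiplies each number of a shift by 20 mm and each number of a turn by 90 degrees. A row lasts 1/10 s, in which the tool goes at most 50 mm and 8.59 degrees, less where a joint would pass 70% of its speed; a pose out of reach is approached as far as the arm can. A call with a number of a shift or a turn outside -1 to 1 is refused whole. A call with a gripper value outside its range is refused whole. "hand" is the gripper's target within -1 to 1 (fully open at 1, half-way at 0, shut at -1), set as the call begins (left out, the last holds). The fingers move at their own pace and stop on an object; "squeeze" is the grip in N (left out, the last holds). Time passes only in rows, so rows that do not move let the fingers close. It gives the time, the measured TCP pose, the force, the opening and the grip force at its end, in the units of the state.
- state(): the state, without advancing time (a new reading comes with each control period).
- grab_frame(name): name is "scene" or "top" or "wrist"; returns (picture, depth): 480x640x3 uint8, blue, green, red; 480x640 float32, m along the optical axis (not along the pixel's ray), 0 where there is no reading.
- calibration(name): a dict with "vertical_fov" (degrees; the focal length in pixels is half the picture's height over the tangent of half this angle, whatever the lens; pixels are square), "cx", "cy" (the principal point, pixels), "rvec" (rotation vector, rad) and "tvec" (3), from world to camera coordinates, as OpenCV has them. Camera axes: x right, y down, z forward; pixel columns grow to the right and rows downward; lengths in m; the calibration is good to about 2 mm. A picture is of the moment at which its call begins: read the wrist's pose just before it. calibration takes no time and is no camera call; for the wrist camera it gives the pose at the moment of the call.
- hand_in(): hands the job in; it is judged then, once.
The state is a dict: "t": time; "joints": joint angles; "qd": joint speeds; "joint_efforts": joint torques, N m; "tool_pos": TCP position; "eef_rot": TCP orientation; "wrist_force": force on the tool from outside, world axes, zero at the start; "wrist_torque": the same for the moment, N m; "finger_gap": opening from 0.0 (shut) to 1.0 (fully open); "finger_force": force on a finger pad.
Only numpy, scipy, OpenCV 4.12 (cv2) and the standard library are available. Lean on these libraries where they do the work, as an engineer would, in place of code of your own. Each camera call takes 0.05 s, during which the arm holds its last target. There are 200 camera calls.

## Working session

There is one attempt and no reset: what is moved stays moved. The work goes in short steps, Python scripts to look and compute and a tool call to move; the robot and the scene stay as the last step left them, time stands still between calls to the robot, and variables do not carry over. Pictures are saved under pics/ and viewed, at most 10 in all, crops included, and the job is handed in when it is done.

Besides the shell and the picture viewer there is one more tool, called by a JSON object that holds its "method" and its "body", one argument or row to a line. jog_arm: Moves the arm, as the interface text tells. Shifts and turns lie within -1 to 1; 1 stands for 20 mm of shift or 90 degrees of turn. Its arguments: {"type":"object","properties":{"commands":{"type":"array","items":{"type":"number"}},"hand":{"type":"number"},"squeeze":{"type":"number"}},"required":["commands"]}

```bash
mkdir -p pics; cat > h.py <<'E'
import numpy as np,cv2
from cell import state,grab_frame,calibration,hand_in
def cam(n):
    c=calibration(n);f=240/np.tan(np.radians(c["vertical_fov"])/2)
    R=cv2.Rodrigues(np.array(c["rvec"],float))[0];return f,c["cx"],c["cy"],R,np.array(c["tvec"],float).ravel()
def pt(C,d,u,v,z=None):
    f,cx,cy,R,t=C
    zz=d[int(v),int(u)] if z is None else z
    return R.T@(np.array([(u-cx)/f,(v-cy)/f,1])*zz-t)
def proj(C,P):
    f,cx,cy,R,t=C;q=R@np.array(P)+t;return f*q[0]/q[2]+cx,f*q[1]/q[2]+cy
def snap(n,save=None):
    C=cam(n);im,d=grab_frame(n)
    if save: cv2.imwrite("pics/"+save,im);np.save("pics/"+save+".npy",d)
    return C,im,d
E
python3 - <<'E'
from h import *
a=snap("scene","s1.png");b=snap("top","t1.png")
print(a[0],b[0]);print(state()["tool_pos"])
E
```

```text
(np.float64(588.2778728296446), 325.8034541734501, 239.57088715316743, array([[-0.6970074 ,  0.71674228,  0.02147525],
       [ 0.41327893,  0.4260135 , -0.8048062 ],
       [-0.58598738, -0.55208061, -0.59314904]]), array([ 0.37465496, -0.18691299,  1.56517687])) (np.float64(499.03473939952914), 311.9617940064293, 231.12973348410276, array([[-0.02646333, -0.99944567, -0.02020001],
       [-0.99556986,  0.02817375, -0.0897045 ],
       [ 0.09022388,  0.01773664, -0.99576356]]), array([0.09112614, 0.60428458, 1.06501171]))
[0.15440877 0.60540803 0.23077841]
```

View pics/s1.png

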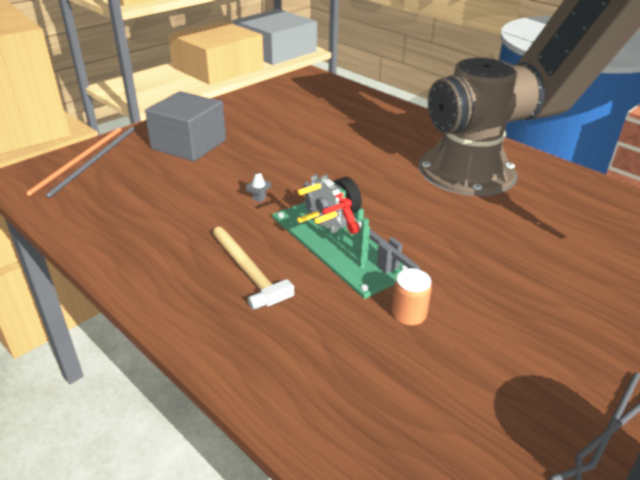

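View pics/t1.png

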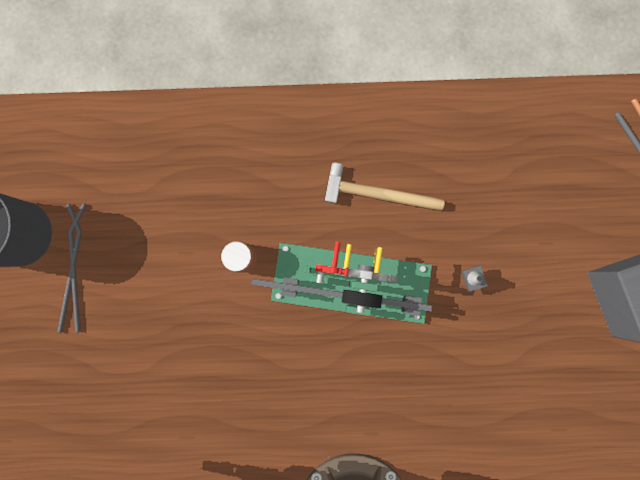

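The feeder is at about (350,280) in top, with its +y pointing left and its +x pointing up. I'll enlarge both views.

```bash
python3 - <<'E'
import cv2,numpy as np
t=cv2.imread("pics/t1.png")[225:335,260:440];s=cv2.imread("pics/s1.png")[165:305,260:430]
cv2.imwrite("pics/tc.png",cv2.resize(t,None,fx=4.4,fy=4.4,interpolation=cv2.INTER_CUBIC))
cv2.imwrite("pics/sc.png",cv2.resize(s,None,fx=4.2,fy=4.2,interpolation=cv2.INTER_CUBIC))
E
```

```text
(no output)
```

View pics/tc.png

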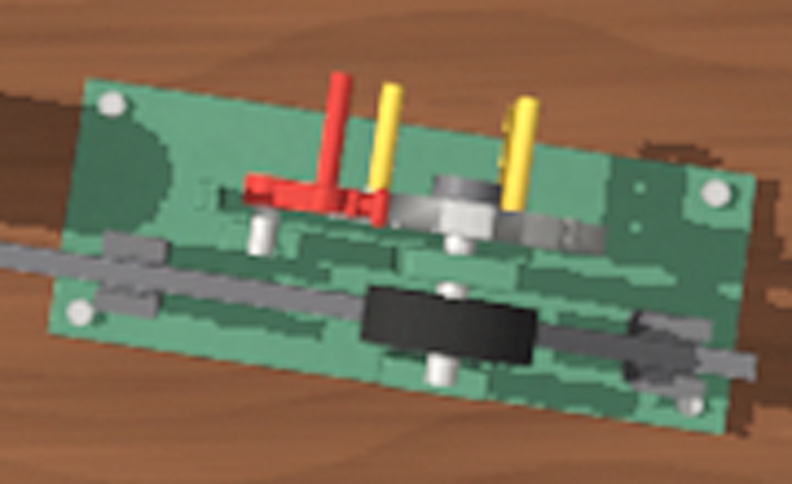

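View pics/sc.png

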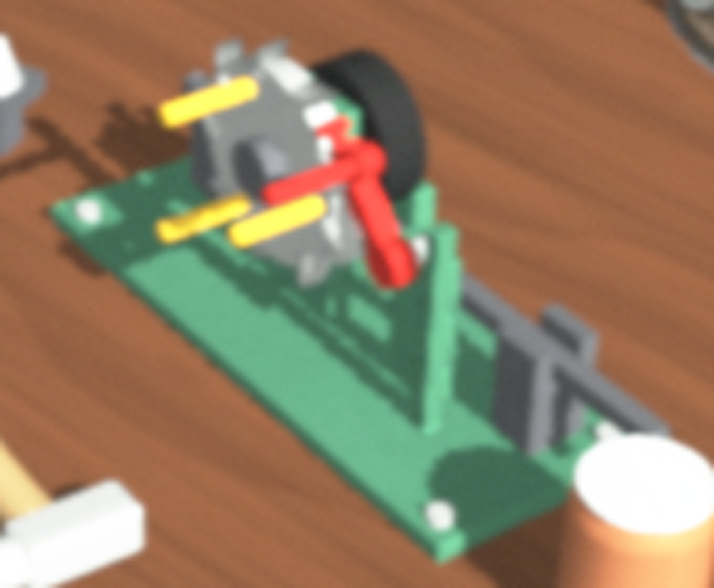

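```bash
cat > fit.py <<'E'
from h import *
from scipy.optimize import least_squares
def F(p,q):
    c,s=np.cos(p[2]),np.sin(p[2]);q=np.asarray(q)
    return np.array([p[0]+c*q[0]-s*q[1],p[1]+s*q[0]+c*q[1],q[2]])
def peg(a,x=.057): return [x,.04*np.sin(a),.105+.04*np.cos(a)]
E
python3 - <<'E'
from fit import *
T=cam("top");S=cam("scene");tr=lambda x,y:(260+(x+.5)/4.4-.5,225+(y+.5)/4.4-.5);sr=lambda x,y:(260+(x+.5)/4.2-.5,165+(y+.5)/4.2-.5)
def obs(p):
    ox,oy,a=p[3:6];k=2*np.pi/3
    P=lambda i,j:[ox+i*.065,oy+j*.17,.012]
    hp=[.056,.065,.1393]
    return [(T,P(1,1),tr(88,78)),(T,P(1,-1),tr(757,173)),(T,P(-1,-1),tr(727,432)),(T,P(-1,1),tr(48,332)),
     (S,P(1,1),sr(437,547)),(S,P(1,-1),sr(50,207)),
     (T,peg(a),tr(528,100)),(S,peg(a),sr(168,114)),(T,peg(a+k),tr(393,87)),(S,peg(a+k),sr(240,235)),(S,peg(a-k),sr(166,230)),
     (T,hp,tr(341,77)),(S,hp,sr(273,194))]
def r(p): return np.concatenate([np.subtract(proj(C,F(p,q)),o) for C,q,o in obs(p)])
s=least_squares(r,[.6,0,-.1,0,0,-.2],x_scale=[.1,.1,.1,.1,.1,.3],loss="soft_l1");p=s.x
print(p.round(4));print(r(p).reshape(-1,2).round(1))
print("peg",F(p,peg(p[5])),"pawlpeg",F(p,[.056,.065,.1393]),"axle",F(p,[0,0,.105]),"hinge",F(p,[0,.09,.096]))
np.save("p.npy",p)
print(state()["eef_rot"],state()["joints"])
E
```

```text
[ 0.505  -0.0307 -0.1707 -0.0161  0.0196 -0.4806]
[[-0.2 -0.2]
 [ 0.4  0.2]
 [-0.2  0.6]
 [ 0.   0.5]
 [-0.1  1. ]
 [-1.   0.3]
 [ 0.   1.4]
 [-0.2  1.1]
 [-0.   1.3]
 [-0.9  1.1]
 [-0.4  1. ]
 [ 0.   1.1]
 [-0.6  1.4]]
peg [ 0.55802799 -0.05862722  0.14046945] pawlpeg [0.57122787 0.02381982 0.1393    ] axle [ 0.5049984  -0.03072059  0.105     ] hinge [0.52028963 0.05797088 0.096     ]
[[-9.68970941e-01  2.47174422e-01 -3.48032084e-04]
 [ 2.47174649e-01  9.68970456e-01 -9.74054269e-04]
 [ 9.64715059e-05 -1.02985499e-03 -9.99999465e-01]] [ 1.21540423e+00  4.91502738e-01  1.55940482e+00 -1.42506845e-05
  1.09171938e+00 -1.05622226e-01]
```

{"method": "jog_arm", "body": {
  "commands": [0.98,-0.96,0,0,0,-0.0864,0.98,-0.96,0,0,0,-0.0864,0.98,-0.96,0,0,0,-0.0864,0.98,-0.96,0,0,0,-0.0864,0.98,-0.96,0,0,0,-0.0864,0.98,-0.96,0,0,0,-0.0864,0.98,-0.96,0,0,0,-0.0864,0.98,-0.96,0,0,0,-0.0864],
  "hand": -1,
  "squeeze": 20
}}

```text
t: 0.9
tool_pos: [0.3119, 0.4511, 0.2311]
eef_rot: [[-0.228, 0.974, -0.0], [0.974, 0.228, -0.0], [-0.0, -0.0, -1.0]]
wrist_force: [0.2, -0.5, 0.6]
finger_gap: -0.0
finger_force: 0.0
```

{"method": "jog_arm", "body": {
  "commands": [0.98,-0.96,0,0,0,-0.0864,0.98,-0.96,0,0,0,-0.0864,0.98,-0.96,0,0,0,-0.0864,0.98,-0.96,0,0,0,0,0.98,-0.96,0,0,0,0,0.98,-0.96,0,0,0,0,0.98,-0.96,0,0,0,0,0.98,-0.96,0,0,0,0]
}}

```text
t: 1.7
tool_pos: [0.4687, 0.2975, 0.2311]
eef_rot: [[0.171, 0.985, -0.0], [0.985, -0.171, -0.0], [-0.0, -0.0, -1.0]]
wrist_force: [0.6, 1.0, 0.6]
finger_gap: -0.001
finger_force: 0.0
```

{"method": "jog_arm", "body": {
  "commands": [0.98,-0.96,0,0,0,0,0.98,-0.96,0,0,0,0,0.98,-0.96,0,0,0,0,0.98,-0.96,0,0,0,0,0,-0.96,0,0,0,0,0,-0.96,0,0,0,0,0,-0.96,0,0,0,0,0,-0.96,0,0,0,0]
}}

```text
t: 2.5
tool_pos: [0.5463, 0.144, 0.231]
eef_rot: [[0.171, 0.985, -0.001], [0.985, -0.171, -0.0], [-0.0, -0.001, -1.0]]
wrist_force: [0.2, 0.2, -1.0]
finger_gap: -0.001
finger_force: 0.0
```

{"method": "jog_arm", "body": {
  "commands": [0,-0.96,0,0,0,0,0,-0.96,0,0,0,0,0,-0.96,0,0,0,0,0,-0.96,0,0,0,0,0,-0.96,0,0,0,0,0,-0.96,0,0,0,0,0,-0.96,0,0,0,0,0,-0.96,0,0,0,0]
}}

```text
t: 3.3
tool_pos: [0.5463, -0.0095, 0.2311]
eef_rot: [[0.171, 0.985, -0.0], [0.985, -0.171, 0.0], [-0.0, -0.0, -1.0]]
wrist_force: [0.2, 0.4, -0.1]
finger_gap: 0.002
finger_force: 0.0
```

```bash
python3 - <<'E'
from fit import *
C,im,d=snap("wrist","w1.png");p=np.load("p.npy")
for n,q in [("peg",peg(p[5])),("peg2",peg(p[5]+2*np.pi/3)),("pp",[.056,.065,.1393]),("hubaxle",[0.007,0,.105]),("tip",None)]:
    P=F(p,q) if q else state()["tool_pos"]
    print(n,np.round(proj(C,P),0))
E
```

```text
peg [348. 306.]
peg2 [346. 221.]
pp [349. 198.]
hubaxle [287. 267.]
tip [323. 311.]
```

View pics/w1.png

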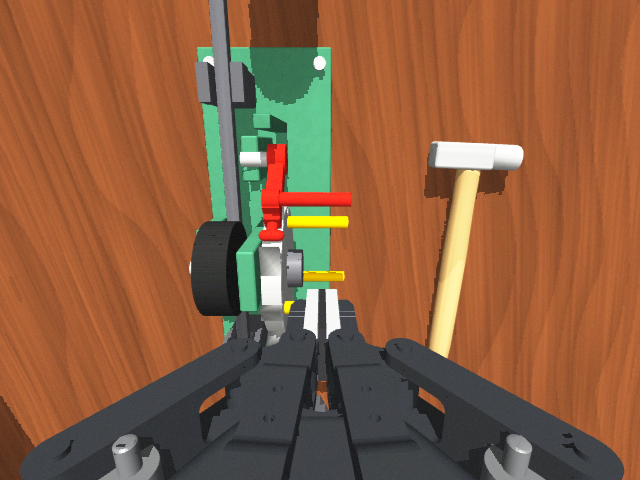

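Predicted peg ends match the wrist view: red end at (351,199) and yellow at (348,222), both within about 1 mm. I'm descending between the pegs.

{"method": "jog_arm", "body": {
  "commands": [0.49,-0.085,0,0,0,0,0,0,-0.89,0,0,0,0,0,-0.89,0,0,0,0,0,-0.89,0,0,0,0,0,-0.89,0,0,0,0,0,-0.89,0,0,0,0,0,-0.89,0,0,0,0,0,0,0,0,0]
}}

```text
t: 4.15
tool_pos: [0.5559, -0.0096, 0.1225]
eef_rot: [[0.17, 0.985, -0.003], [0.985, -0.17, 0.001], [-0.0, -0.004, -1.0]]
wrist_force: [0.8, 0.6, -0.0]
finger_gap: -0.002
finger_force: 0.0
```

{"method": "jog_arm", "body": {
  "commands": [0.068,0.394,0,0,0,0,0.068,0.394,0,0,0,0,0.051,0.296,0,0,0,0,0.051,0.296,0,0,0,0,0.051,0.296,0,0,0,0,0.051,0.296,0,0,0,0,0.051,0.296,0,0,0,0,0.051,0.296,0,0,0,0]
}}

```text
t: 4.95
tool_pos: [0.5652, 0.0413, 0.1245]
eef_rot: [[0.171, 0.985, 0.0], [0.985, -0.171, -0.0], [-0.0, 0.0, -1.0]]
wrist_force: [0.4, -0.8, -0.3]
finger_gap: 0.0
finger_force: 0.1
```

```bash
python3 - <<'E'
from fit import *
C,im,d=snap("wrist");cv2.imwrite("pics/w2.png",im[80:340,150:450])
print(state()["tool_pos"],state()["wrist_force"])
E
```

```text
[0.56527572 0.04195477 0.12448277] [ 0.35778362  0.48329903 -0.01386414]
```

View pics/w2.png

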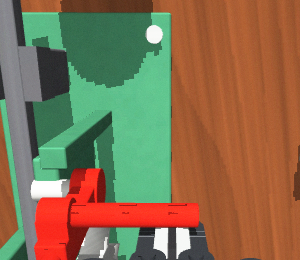

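The red peg rests against the fingertip (peg end at crop (198,213)) and the pawl is near balance. I'll tip it gently over.

{"method": "jog_arm", "body": {
  "commands": [0.026,0.148,0,0,0,0,0.026,0.148,0,0,0,0,0.026,0.148,0,0,0,0,0.026,0.148,0,0,0,0,0.026,0.148,0,0,0,0,0.026,0.148,0,0,0,0,0,0,0,0,0,0,0,0,0,0,0,0]
}}

```text
t: 5.8
tool_pos: [0.5683, 0.0586, 0.1245]
eef_rot: [[0.171, 0.985, 0.0], [0.985, -0.171, -0.0], [-0.0, 0.0, -1.0]]
wrist_force: [-0.4, 0.1, -0.6]
finger_gap: -0.002
finger_force: 0.0
```

{"method": "jog_arm", "body": {
  "commands": [-0.085,-0.49,0,0,0,0,-0.085,-0.49,0,0,0,0,0,0,1,0,0,0,0,0,1,0,0,0,0,0,1,0,0,0,0,0,1,0,0,0,0,0,0,0,0,0]
}}

```text
t: 6.5
tool_pos: [0.5656, 0.038, 0.2069]
eef_rot: [[0.172, 0.985, 0.004], [0.985, -0.172, -0.0], [0.0, 0.004, -1.0]]
wrist_force: [-0.2, 0.1, -0.4]
finger_gap: 0.0
finger_force: 0.0
```

```bash
python3 - <<'E'
from fit import *
p=np.load("p.npy")
C,im,d=snap("wrist");S,b,_=snap("scene")
cv2.imwrite("pics/w3.png",np.hstack([im[80:400,150:450],cv2.resize(b[165:272,290:390],(300,320),interpolation=cv2.INTER_CUBIC)]))
for th in (0,1.15):
  a=np.pi/3+th;q=[.056,.09-.05*np.cos(a),.096+.05*np.sin(a)];u=proj(S,F(p,q));print(proj(C,F(p,q)),(u[0]-290)*3+300,(u[1]-165)*3)
print(state()["tool_pos"],state()["wrist_force"])
E
```

```text
(np.float64(333.48556795133663), np.float64(277.2728498828341)) 402.0740311208896 141.58963199196126
(np.float64(333.91295443444835), np.float64(196.7253008005429)) 452.9807057795045 185.35753963516473
[0.56465533 0.03827368 0.20444088] [ 0.01810511  0.0235698  -0.35700902]
```

View pics/w3.png

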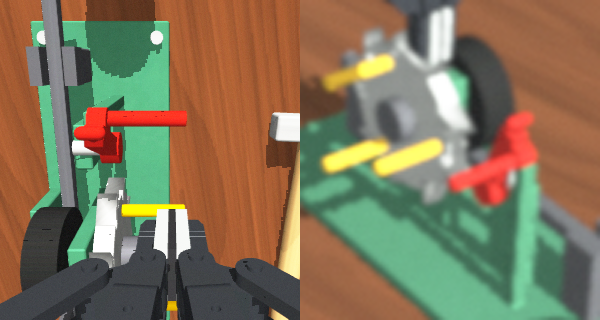

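Pawl is on its rest: peg end at crop (186,118), predicted (184,117). Next is the far side of the top yellow peg.

{"method": "jog_arm", "body": {
  "commands": [-0.16,-0.9,0,0,0,0,-0.16,-0.9,0,0,0,0,-0.16,-0.9,0,0,0,0,-0.16,-0.9,0,0,0,0,-0.16,-0.9,0,0,0,0,-0.16,-0.9,0,0,0,0,-0.16,-0.9,0,0,0,0,0,0,0,0,0,0]
}}

```text
t: 7.4
tool_pos: [0.5417, -0.0888, 0.2033]
eef_rot: [[0.173, 0.985, -0.002], [0.985, -0.173, 0.0], [-0.0, -0.002, -1.0]]
wrist_force: [-0.3, -0.2, 0.9]
finger_gap: 0.001
finger_force: 0.0
```

{"method": "jog_arm", "body": {
  "commands": [0,0,-0.93,0,0,0,0,0,-0.93,0,0,0,0,0,-0.93,0,0,0,0,0,-0.93,0,0,0,0,0,0,0,0,0,0,0,0,0,0,0]
}}

```text
t: 8.0
tool_pos: [0.5423, -0.0867, 0.1299]
eef_rot: [[0.171, 0.985, -0.001], [0.985, -0.171, 0.0], [0.0, -0.001, -1.0]]
wrist_force: [-0.4, 1.4, 0.9]
finger_gap: -0.002
finger_force: 0.0
```

{"method": "jog_arm", "body": {
  "commands": [0.037,0.217,0,0,0,0,0.037,0.217,0,0,0,0,0.037,0.217,0,0,0,0,0.037,0.217,0,0,0,0,0.037,0.217,0,0,0,0,0.037,0.217,0,0,0,0,0.037,0.217,0,0,0,0,0.037,0.217,0,0,0,0]
}}

```text
t: 8.8
tool_pos: [0.5488, -0.0522, 0.1308]
eef_rot: [[0.171, 0.985, 0.001], [0.985, -0.171, -0.001], [-0.0, 0.002, -1.0]]
wrist_force: [-0.3, -3.6, 3.2]
finger_gap: 0.001
finger_force: 2.0
```

```bash
cat > chk.py <<'E'
from fit import *
import sys
p=np.load("p.npy");C,im,d=snap("wrist");S,b,_=snap("scene")
cv2.imwrite("pics/"+sys.argv[1],np.hstack([im[80:400,150:450],cv2.resize(b[165:272,290:390],(300,320),interpolation=cv2.INTER_CUBIC)]))
for dl in (0,.5,.6,.7,.8):
  for k in (0,1,2):
    q=F(p,peg(p[5]+dl+k*2*np.pi/3));u=proj(S,q);w=proj(C,q);print(dl,k,round(w[0]-150),round(w[1]-80),"|",round((u[0]-290)*3+300),round((u[1]-165)*3))
t=state();D=np.array(t["tool_pos"])-[p[0],p[1],0];c,s=np.cos(p[2]),np.sin(p[2]);print("feeder",c*D[0]+s*D[1],-s*D[0]+c*D[1],D[2],t["wrist_force"])
E
python3 chk.py w4.png
```

```text
0 0 195 247 | 328 84
0 1 192 106 | 378 170
0 2 188 194 | 326 166
0.5 0 196 212 | 344 90
0.5 1 190 112 | 372 189
0.5 2 189 224 | 315 140
0.6 0 197 203 | 348 93
0.6 1 190 115 | 371 191
0.6 2 189 229 | 314 135
0.7 0 197 194 | 351 97
0.7 1 189 118 | 368 193
0.7 2 189 234 | 313 129
0.8 0 197 184 | 354 101
0.8 1 189 122 | 366 195
0.8 2 189 239 | 312 124
feeder 0.04629088956135608 -0.013196804488483049 0.13023568635684576 [-0.05296121 -0.78667346 -0.56492745]
```

View pics/w4.png

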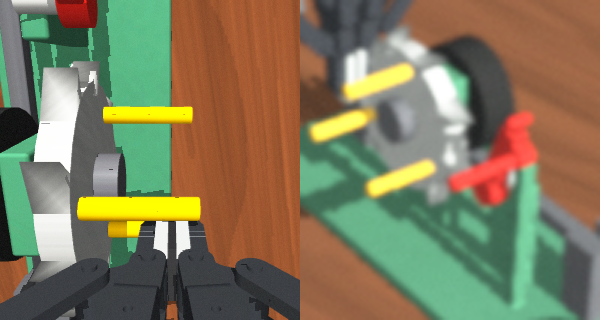

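The peg end at crop (199,208) gives a turn of about 0.56 rad. I need about 0.69, so 5 mm more.

{"method": "jog_arm", "body": {
  "commands": [0.015,0.088,0,0,0,0,0.015,0.088,0,0,0,0,0.015,0.088,0,0,0,0,0,0,0,0,0,0,0,0,0,0,0,0]
}}

```text
t: 9.4
tool_pos: [0.5492, -0.0468, 0.13]
eef_rot: [[0.171, 0.985, -0.0], [0.985, -0.171, 0.0], [0.0, -0.0, -1.0]]
wrist_force: [-0.5, 1.0, 0.6]
finger_gap: -0.002
finger_force: 0.2
```

```bash
python3 chk.py w5.png | tail -1; python3 - <<'E'
import cv2,numpy as np
im=cv2.imread("pics/w5.png")[:,:300];h=cv2.cvtColor(im,cv2.COLOR_BGR2HSV)
m=cv2.inRange(h,(22,150,100),(34,255,255));n,l,s,c=cv2.connectedComponentsWithStats(m)
print([r.tolist() for r in s[1:] if r[4]>50])
E
```

```text
feeder 0.046335481226766846 -0.008385035943111394 0.13002270653264072 [0.09067643 0.6773944  0.08648602]
[[106, 121, 87, 17, 1445], [78, 196, 124, 25, 2913], [108, 237, 30, 17, 483]]
```

{"method": "jog_arm", "body": {
  "commands": [-0.085,-0.49,0,0,0,0,-0.085,-0.49,0,0,0,0,0,0,1,0,0,0,0,0,1,0,0,0,0,0,1,0,0,0,0,0,1,0,0,0,0.17,0.985,0,0,0,0,0.17,0.985,0,0,0,0]
}}

```text
t: 10.3
tool_pos: [0.5528, -0.028, 0.2109]
eef_rot: [[0.173, 0.985, 0.001], [0.985, -0.173, -0.0], [0.0, 0.002, -1.0]]
wrist_force: [0.6, 0.7, -0.2]
finger_gap: 0.0
finger_force: 0.0
```

{"method": "jog_arm", "body": {
  "commands": [0.17,0.985,0,0,0,0,0.17,0.985,0,0,0,0,0.17,0.985,0,0,0,0,0.17,0.985,0,0,0,0,0.17,0.985,0,0,0,0,0.17,0.985,0,0,0,0,0.17,0.985,0,0,0,0,0,0,0,0,0,0]
}}

```text
t: 11.1
tool_pos: [0.5767, 0.1116, 0.21]
eef_rot: [[0.17, 0.985, 0.0], [0.985, -0.17, 0.0], [0.0, 0.0, -1.0]]
wrist_force: [0.2, 0.1, 0.0]
finger_gap: -0.0
finger_force: 0.0
```

```bash
python3 chk.py w6.png
```

```text
0 0 185 375 | 328 84
0 1 184 285 | 378 170
0 2 183 316 | 326 166
0.5 0 186 361 | 344 90
0.5 1 183 277 | 372 189
0.5 2 183 338 | 315 140
0.6 0 186 357 | 348 93
0.6 1 183 277 | 371 191
0.6 2 183 343 | 314 135
0.7 0 186 352 | 351 97
0.7 1 183 278 | 368 193
0.7 2 183 347 | 313 129
0.8 0 186 347 | 354 101
0.8 1 183 278 | 366 195
0.8 2 183 351 | 312 124
feeder 0.04648081718374086 0.1508466561377304 0.20998281982330674 [ 0.48017244 -0.63602168  0.49125601]
```

View pics/w6.png

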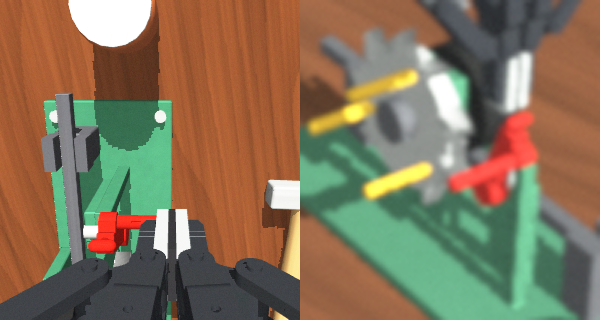

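The wheel reads about 0.68 of turn and the pawl is still on its rest. Descending on the +y side of the red peg.

{"method": "jog_arm", "body": {
  "commands": [0,0,-0.86,0,0,0,0,0,-0.86,0,0,0,0,0,-0.86,0,0,0,0,0,-0.86,0,0,0,0,0,-0.86,0,0,0,0,0,0,0,0,0]
}}

```text
t: 11.8
tool_pos: [0.5755, 0.1093, 0.1223]
eef_rot: [[0.172, 0.985, -0.003], [0.985, -0.172, -0.0], [-0.001, -0.003, -1.0]]
wrist_force: [-0.9, 0.2, 1.0]
finger_gap: 0.002
finger_force: 0.0
```

{"method": "jog_arm", "body": {
  "commands": [-0.051,-0.296,0,0,0,0,-0.051,-0.296,0,0,0,0,-0.034,-0.197,0,0,0,0,-0.034,-0.197,0,0,0,0,-0.034,-0.197,0,0,0,0,-0.034,-0.197,0,0,0,0,-0.034,-0.197,0,0,0,0,-0.026,-0.148,0,0,0,0]
}}

```text
t: 12.6
tool_pos: [0.5704, 0.0758, 0.1241]
eef_rot: [[0.171, 0.985, -0.0], [0.985, -0.171, -0.0], [-0.0, -0.0, -1.0]]
wrist_force: [0.2, 0.3, 0.0]
finger_gap: -0.0
finger_force: 0.1
```

{"method": "jog_arm", "body": {
  "commands": [-0.026,-0.148,0,0,0,0,-0.026,-0.148,0,0,0,0,-0.026,-0.148,0,0,0,0,0,0,0,0,0,0,0,0,0,0,0,0]
}}

```text
t: 13.1
tool_pos: [0.569, 0.0673, 0.1241]
eef_rot: [[0.171, 0.985, 0.0], [0.985, -0.171, -0.0], [0.0, 0.0, -1.0]]
wrist_force: [-0.5, -0.5, 0.2]
finger_gap: 0.006
finger_force: 0.0
```

```bash
python3 chk.py w7.png|tail -1; python3 - <<'E'
from fit import *
p=np.load("p.npy");S=cam("scene")
for th in (0,.1,.2,.6):
  a=np.pi/3+th;u=proj(S,F(p,[.056,.09-.05*np.cos(a),.096+.05*np.sin(a)]));print(th,(u[0]-290)*3+300,(u[1]-165)*3)
E
```

```text
feeder 0.04638227443586186 0.10752667791807405 0.12412722469933604 [ 0.09420168 -0.32376897 -0.33251209]
0 402.0740311208896 141.58963199196126
0.1 406.2128087154829 141.82209293920403
0.2 410.55603075467025 142.79825475283383
0.6 429.0708814365903 153.97161958084325
```

View pics/w7.png

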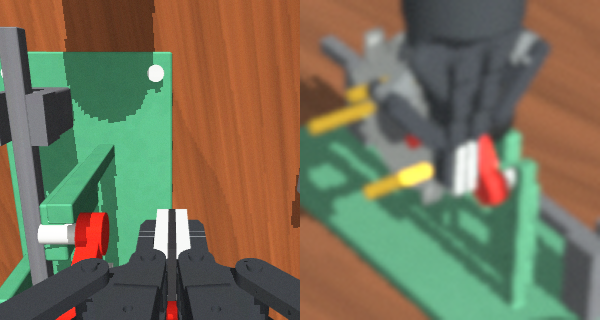

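Pawl has left its rest and appears fallen toward the wheel. I'll clear the finger and verify numerically, since the picture allowance is used up.

{"method": "jog_arm", "body": {
  "commands": [0.085,0.49,0,0,0,0,0.085,0.49,0,0,0,0,0,0,1,0,0,0,0,0,1,0,0,0,0,0,1,0,0,0,0,0,1,0,0,0,0,0,1,0,0,0,0,0,0,0,0,0]
}}

```text
t: 14.0
tool_pos: [0.5733, 0.0879, 0.2266]
eef_rot: [[0.17, 0.985, 0.004], [0.985, -0.17, 0.0], [0.001, 0.004, -1.0]]
wrist_force: [0.1, 0.1, 0.6]
finger_gap: -0.0
finger_force: 0.0
```

{"method": "jog_arm", "body": {
  "commands": [-0.8,-0.985,0.5,0,0,0,-0.8,-0.985,0.5,0,0,0,-0.8,-0.985,0.5,0,0,0,-0.6,-0.985,0,0,0,0,0,-0.985,0,0,0,0,0,-0.985,0,0,0,0,0,-0.985,0,0,0,0,0,0,0,0,0,0]
}}

```text
t: 14.8
tool_pos: [0.5124, -0.052, 0.2534]
eef_rot: [[0.173, 0.985, -0.001], [0.985, -0.173, -0.0], [-0.0, -0.001, -1.0]]
wrist_force: [-0.4, -0.0, -0.2]
finger_gap: 0.003
finger_force: 0.0
```

```bash
cat > v.py <<'E'
from fit import *
p=np.load("p.npy")
def ends(n,im,C):
    h=cv2.cvtColor(im,cv2.COLOR_BGR2HSV)
    for nm,lo,hi in (("red",(0,190,90),(4,255,255)),("yel",(22,150,90),(34,255,255))):
        k,l,s,c=cv2.connectedComponentsWithStats(cv2.inRange(h,lo,hi))
        for i in range(1,k):
            if s[i][4]>15:
                y,x=np.nonzero(l==i);e=x.max() if n=="wrist" else None
                if n=="wrist": j=x>=e-3
                elif n=="top": j=y<=y.min()+1
                else: j=x<=x.min()+1
                print(n,nm,s[i].tolist(),"end",x[j].mean().round(1),y[j].mean().round(1))
    for th in (0,.1,.2,1.15):
        a=np.pi/3+th;print("  pawl",th,np.round(proj(C,F(p,[.056,.09-.05*np.cos(a),.096+.05*np.sin(a)])),1))
    for dl in (.6,.7,.8):
        print("  peg",dl,*[np.round(proj(C,F(p,peg(p[5]+dl+k*2*np.pi/3))),1) for k in range(3)])
for n in ("scene","top","wrist"):
    C,im,d=snap(n); ends(n,im,C)
    if n!="wrist":ends(n,cv2.imread("pics/%s1.png"%n[0]),C)
print(state()["tool_pos"])
E
python3 v.py
```

```text
scene red [349, 222, 6, 10, 27] end 349.5 224.9
scene yel [293, 194, 21, 16, 115] end 293.6 207.0
scene yel [312, 226, 14, 5, 33] end 312.6 228.0
  pawl 0 [324.  212.2]
  pawl 0.1 [325.4 212.3]
  pawl 0.2 [326.9 212.6]
  pawl 1.15 [341.  226.8]
  peg 0.6 [305.9 196.2] [313.5 228.8] [294.6 209.9]
  peg 0.7 [307.  197.3] [312.8 229.5] [294.2 208.1]
  peg 0.8 [308.1 198.6] [311.9 229.9] [294.  206.3]
scene red [349, 221, 6, 11, 30] end 349.5 224.7
scene yel [298, 188, 10, 7, 38] end 298.7 191.9
scene yel [298, 212, 21, 11, 97] end 298.6 219.2
scene yel [323, 212, 11, 5, 18] end 323.5 216.0
scene yel [315, 218, 6, 6, 19] end 315.6 220.0
  pawl 0 [324.  212.2]
  pawl 0.1 [325.4 212.3]
  pawl 0.2 [326.9 212.6]
  pawl 1.15 [341.  226.8]
  peg 0.6 [305.9 196.2] [313.5 228.8] [294.6 209.9]
  peg 0.7 [307.  197.3] [312.8 229.5] [294.2 208.1]
  peg 0.8 [308.1 198.6] [311.9 229.9] [294.  206.3]
top red [335, 258, 4, 15, 20] end 336.0 258.5
top yel [348, 245, 8, 24, 94] end 352.5 245.7
  pawl 0 [337.2 243.3]
  pawl 0.1 [334.9 242.9]
  pawl 0.2 [332.6 242.5]
  pawl 1.15 [309.8 239.4]
  peg 0.6 [36
[... 279 characters left out ...]
9]
  pawl 0.2 [332.6 242.5]
  pawl 1.15 [309.8 239.4]
  peg 0.6 [368. 247.] [352.1 246.9] [385.6 251.4]
  peg 0.7 [366.  246.7] [353.3 247.1] [386.5 251.4]
  peg 0.8 [363.9 246.4] [354.5 247.4] [387.2 251.4]
wrist red [297, 84, 91, 87, 2470] end 385.3 129.9
wrist yel [320, 168, 54, 11, 545] end 371.5 172.4
wrist yel [319, 201, 67, 14, 875] end 383.4 207.1
wrist yel [320, 242, 54, 11, 532] end 371.1 246.6
  pawl 0 [384.5 129.3]
  pawl 0.1 [385.4 122.6]
  pawl 0.2 [386.2 115.5]
  pawl 1.15 [387.8  46. ]
  peg 0.6 [383.  212.4] [372.5 169.2] [370.8 243.3]
  peg 0.7 [383.1 207.1] [371.9 171.7] [371.3 245.8]
  peg 0.8 [383.1 201.8] [371.4 174.5] [371.8 248.1]
[ 0.51227722 -0.0502669   0.25366976]
```

The pawl peg sits where pawl = 0 predicts, at (385.3,129.9) against (384.5,129.3). The wheel has turned about 0.7 rad and the arm is clear, so I'm handing in.

```bash
python3 -c "
from cell import hand_in;print(hand_in())"
```

```text
the job is handed in; nothing more can be done
None
```

Job handed in: the pawl was tipped onto its rest, the wheel turned back one notch (about 0.7 rad), and the pawl dropped fully into the next notch (pawl angle about 0); forces stayed under 5 N and it took about 15 s, with the final state checked numerically from the camera images.

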